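Spacer in the wide gap, display module held flush

TASK

A display module lies loose on the aluminium alignment jig, whose far rail carries two stops, one long and one short. Pick up the loose steel spacer block, stand it on the jig bed squarely in front of the short stop, in the gap between module and stop (the only gap wide enough for it), and let go of it; then with the gripper's fingers push the middle of the module's near edge towards the rail until the module sits square, flush against both the long stop and the spacer, with the spacer backed by the short stop. Finish while still holding the module pressed there with the fingers, and leave the other things on the table alone.

Things in the scene. Friction and masses are not known exactly. Their poses are not given: they have to be found in the camera images.
- jig: aluminium jig fixed to the table. Origin on the table under it; x level, from the robot's side to the far rail, y left along the rail, z up. Bed top at z = 12 mm, x -90 to +65, y -85 to +85 mm. Rail over the full width at the far end: face at x = +45, top at z = 30 mm. Two stops stand on the bed against that face at y = +40 and -40 mm; which side has the long one varies.
- stop_long: long stop: fixed aluminium block reaching 20 mm from the rail's face towards the robot, 36 mm wide, 18 mm tall. Origin on the bed (12 mm above the table) in the plane of the rail's face, at mid-width; axes as the jig's, so its stop face is at x = -20 mm. Its gap to the module is at first 5 to 15 mm: too narrow for the spacer.
- stop_short: short stop: fixed aluminium block reaching only 4 mm from the rail's face towards the robot, 36 mm wide, 18 mm tall. Origin and axes as for the long stop, so its stop face is at x = -4 mm. Its gap to the module is at first about 21 to 31 mm.
- module: display module: flat plate of smooth, slippery black plastic, 70 (x) x 120 (y) x 12 mm (z), grey screen on top, 0.11 to 0.22 kg, loose on the jig bed, its long sides roughly along the rail. Origin: centre of its underside; x towards the rail, y left, z up. Flush against long stop and spacer, its origin is at x = -10 mm in the jig's frame. Under 1 N slides it.
- spacer: steel spacer standing on the table, 0.09 kg: foot 16 (x) x 44 (y) x 18 mm tall; on its middle an upright grip tab 10 (x) x 30 (y) mm, from 18 to 55 mm above its underside. Origin: centre of its underside, z up. The 16 mm goes between stop and module, the 44 mm along the rail, either way round (long stop 20 = short stop 4 + spacer 16).
- jar: small closed jar, 44 mm diameter, 60 mm tall; a bystander, to be left alone. Origin: its underside, at the middle
- tape: roll of tape lying flat, 84 mm outside diameter, 22 mm tall; a bystander, to be left alone. Origin: its underside, at the middle
- screwdriver: screwdriver lying flat, 180 mm long; a bystander, to be left alone. Origin: its underside, near the middle of its length
- pencil: pencil, 140 mm long, 8 mm thick; a bystander, to be left alone. Origin: its underside, at the middle
- mouse: computer mouse, 100 x 60 x 30 mm; a bystander, to be left alone. Origin: its underside, at the middle
- flask: metal drinking flask, 68 mm diameter, 190 mm tall; a bystander, to be left alone. Origin: its underside, at the middle
There are look-alikes about, which are no part of the job. Of the things shaped like the jig, the aluminium one is meant.

How it is judged:
On the way:
1. the spacer stands upright on the jig bed in the gap between module and short stop, let go (x of spacer in the frame of stop_short between -0.034 and -0.009 m and y of spacer in the frame of stop_short between -0.018 and 0.018 m and z of spacer in the frame of stop_short between -0.003 and 0.003 m and angle between spacer's own z axis and vertical below 0.1 rad and contact force between the fingers and spacer below 0.1 N), for 0.2 s.
At the end, for the whole second after the job is handed in: Spacer upright on the bed, let go, against the short stop (2.5 mm; 18 mm sideways); module flat, at rest, square to the rail (0.035 rad), within 3 mm of flush (25 mm sideways), touching long stop and spacer, spacer touching short stop (over 0.4 N each); fingers still push the module with over 2 N (all of step 1 and x of spacer in the frame of stop_short above -0.0145 m and x of module in the frame of jig between -0.013 and -0.007 m and y of module in the frame of jig between -0.025 and 0.025 m and z of module in the frame of jig between 0.009 and 0.015 m and angle between the x axis of module and the x axis of jig, either way round below 0.035 rad and angle between module's own z axis and vertical below 0.05 rad and contact force between the fingers and module above 2 N and contact force between module and stop_long above 0.4 N and contact force between module and spacer above 0.4 N and contact force between spacer and stop_short above 0.4 N and linear speed of module below 0.01 m/s); the arm keeps its last pose, push and grip.
It fails at once if a bystander is pushed aside (over 30 mm) (distance of any of jar, tape, screwdriver, pencil, mouse, flask from where it was at the start of the episode above 0.03 m).
It fails at once if jar or flask knocked over (angle between any of jar, flask's own z axis and vertical above 0.5 rad).
It also fails if it takes over 54 s, if anything falls off the work surface, if the arm or the gripper's body presses on something with over 40 N, if the wrist force passes 120 N, or if a joint passes its speed limit or range.

ROBOT

A 6-joint arm with a two-finger parallel gripper is mounted at the origin on the work surface. World frame = base frame: x ahead of the robot, y to its left, z up, the work surface at z = 0. Lengths are in m, angles in rad, forces in N, time in s.
With the tool pointing down it reaches from about 0.2 to 0.875 m from the base axis. Payload 3.4 kg.
Tool frame: the origin (TCP) lies midway between the tips of the shut fingers; the grasp point (between the pads) lies 19 mm behind it; x points along the fingers, y is the direction in which the jaws open and shut, and the axes are right-handed (so a half turn about x gives the same grasp; the last joint's range is limited). The gripper opens to 94 mm and grips with 3 to 60 N. Pads are 16 mm wide; open, the fingers measure 119 mm over their backs; the gripper's body (75 mm by 177 mm) begins 78 mm behind the grasp point.
Start: joints at [1.074, 0.276, 1.505, -0, 1.361, -0.121], TCP at [0.211, 0.535, 0.177] pointing down, gripper open.
Joint ranges: [-2.89, 2.89], [-0.75, 2.08], [0.22, 2.7], [-1.18, 4.32], [0.11, 2.71], [-2.7, 2.7]. Speed limits (rad/s): [2.57, 2.57, 3.14, 3.14, 3.14, 3.14].

INTERFACE

Orientations are given as a unit quaternion [w, x, y, z].
In Python, from plant import ctrl gives the robot as it stands.
- The arm moves only by the shell command python3 -m handwheel 'ROWS' [FORCE]. ROWS is JSON, a list of rows, each an object of numbers: "tx", "ty", "tz": the shift along the tool's x, y, z in mm; "ax", "ay", "az": the turn, a rotation vector about the tool's x, y, z in rad; "hand": the opening, from 0 (shut) to 1 (fully open). In form: [{"tx": .., "ty": .., "tz": .., "ax": .., "ay": .., "az": .., "hand": ..}, ...]. A call has 1 to 20 rows; each row is the pose to reach, as a shift and turn from the pose commanded when the call began, along the tool's axes at that moment; what a row does not reach only later rows make up. A row lasts 1/12 s, in which the tool goes at most 41.7 mm and 7.16 degrees, less where a joint would pass 70% of its speed; a pose out of reach is approached as far as the arm can. A call with a gripper value outside its range is refused whole. The fingers move at their own pace and stop on an object; FORCE is the grip in N (left out, the last holds). Time passes only in rows, so rows that repeat a pose let the fingers close. It gives the time, the measured TCP pose, the force and the opening at its end, in the units of the state.
- ctrl.sense(): the state, without advancing time (a new reading comes with each control period).
- ctrl.snapshot(name): name is "side" or "top"; returns a dict with "color" (400x640x3 uint8, red, green, blue), "fx", "fy", "cx", "cy" (pixels), "R" (3x3) and "t" (3): a world point X has camera coordinates R X + t. Camera axes: x right, y down, z forward; pixel columns grow to the right and rows downward; lengths in m; the calibration is good to about 2 mm. A picture is of the moment at which its call begins. There is no depth.
- ctrl.job_done(): hands the job in, once; it reports no verdict.
Trained networks look in a picture, given as the dict that the camera call returned (one of the last four; its "shot" number tells which), for a name from the list of things; names that differ only in an ending like _2 or _b are one class to them, and where a whole thing is asked for, a point or a joint stands for the part that bears it (a point fixed in the world has none). Each returns a list of dicts, best first, with "p" (0 to 1); they miss things now and then, are a little off and sometimes report something else, mostly with a low value. They report only what shows in the picture. A call takes as long as a camera call. They do not tell look-alikes from the thing itself.
- ctrl.silhouettes(picture, name): "region" (400x640 bool, what is visible of it) and "at" ([row, column] in pixels, amid what is visible of it).
The state is a dict: "time_s": time; "q": joint angles; "joint_velocities": joint speeds; "effort": joint torques, N m; "position": TCP position; "tcp_rot": TCP orientation; "contact_force": force on the tool from outside, world axes, zero at the start; "ft_torque": the same for the moment, N m; "width": opening from 0.0 (shut) to 1.0 (fully open).
Only numpy, scipy, OpenCV 4.12 (cv2) and the standard library are available. Lean on these libraries where they do the work, as an engineer would, in place of code of your own. Each camera call takes 0.05 s, during which the arm holds its last target. There are 200 camera calls.

## Working session

There is one attempt and no reset: what is moved stays moved. The work goes in short steps, Python scripts to look and compute and a shell command to move; the robot and the scene stay as the last step left them, time stands still between calls to the robot, and variables do not carry over. Pictures are saved under pics/ and viewed, about 8 in all and at most 12, crops included, and the job is handed in when it is done.

```bash
mkdir -p pics; ls
python3 - <<'E'
from plant import ctrl
import cv2
s=ctrl.sense();print(s)
for n in("top","side"):
    p=ctrl.snapshot(n);cv2.imwrite(f"pics/{n}0.png",p["color"][:,:,::-1])
    print(n,p["fx"],p["fy"],p["cx"],p["cy"],p["R"],p["t"])
    for k in("jig","spacer","module","stop_long","stop_short"):
        for d in ctrl.silhouettes(p,k): print(k,d["p"],d["at"],d["region"].sum())
E
```

```text
pics
{'time_s': 0.0, 'q': array([ 1.07397226e+00,  2.76593088e-01,  1.50611026e+00, -2.21531028e-05,
        1.36065081e+00, -1.21007290e-01]), 'joint_velocities': array([-1.18483022e-03,  1.81609017e-04,  7.63439119e-04,  4.59476539e-05,
       -1.18823963e-03,  1.63224524e-04]), 'effort': array([-6.65009120e-04, -4.04599786e+01, -2.37227440e+01,  6.99578505e-02,
        3.47150490e-02, -1.47968844e-04]), 'position': array([0.21077493, 0.53433508, 0.17591496]), 'tcp_rot': array([ 0.69447765,  0.13149344,  0.69484174, -0.13268471]), 'contact_force': array([0.53576212, 0.06427208, 0.36845197]), 'ft_torque': array([ 0.06219888, -0.00259428, -0.01714187]), 'width': 1.0003902891175063}
top 363.1888485014166 363.1888485014166 319.31322105599196 200.34924761749244 [[-0.00931742 -0.99993743  0.00618987]
 [-0.98904396  0.00830354 -0.14738759]
 [ 0.14732697 -0.00749533 -0.98905944]] [-0.07041739  0.53838217  1.00962246]
jig 0.8 [287.6, 234.4] 3331
jig 0.66 [191.3, 288.2] 2001
spacer 0.66 [216.4, 196.8] 118
spacer 0.4 [202.4, 441.3] 696
module 0.98 [204.8, 300.5] 957
module 0.59 [147.6, 351.4] 109
module 0.2 [140.3, 427.6] 871
stop_long 0.47 [205.5, 440.7] 651
side 500.39629617794697 500.39629617794697 309.78353448325447 199.49762207592195 [[-0.98965881 -0.14184141  0.02136475]
 [-0.09198544  0.51327829 -0.85327843]
 [ 0.11006416 -0.84641976 -0.52101772]] [0.51841666 0.13919286 1.03054091]
jig 0.67 [249.5, 297.4] 2476
jig 0.64 [310.5, 414.3] 6130
spacer 0.65 [331.4, 292.8] 404
module 0.59 [231.1, 304.9] 1203
stop_long 0.53 [152.3, 323.3] 501
stop_long 0.47 [226.1, 278.3] 142
stop_long 0.34 [252.0, 187.6] 965
```

View pics/top0.png

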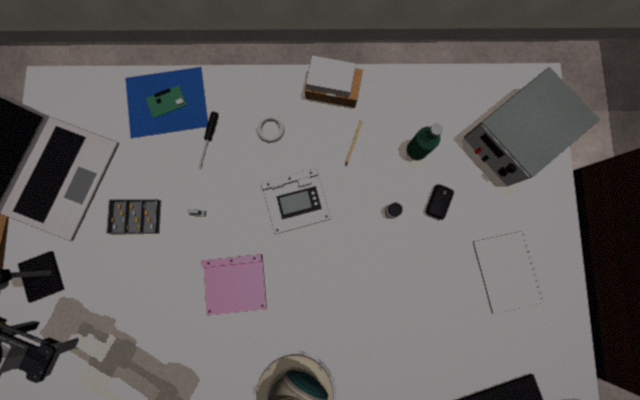

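View pics/side0.png

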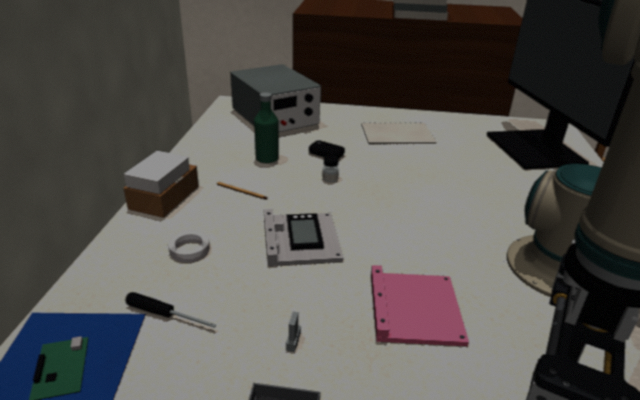

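Top: the aluminium jig is at about (296,201) with the module on it, the spacer at (197,212), and a pink look-alike jig at (235,285). Side: jig (302,238), spacer (294,331). I'll zoom in on both.

Run:
```python
import cv2,numpy as np
a=cv2.imread("pics/top0.png");b=cv2.imread("pics/side0.png")
A=cv2.resize(a[165:240,255:335],None,fx=5,fy=5,interpolation=cv2.INTER_CUBIC)  #400x375
B=cv2.resize(a[195:230,180:215],(400,225),interpolation=cv2.INTER_CUBIC)
A=np.vstack([A,cv2.resize(a[202:222,182:222],(400,200),interpolation=cv2.INTER_CUBIC)])
C=cv2.resize(b[200:270,255:350],None,fx=4,fy=4,interpolation=cv2.INTER_CUBIC) #380x280
D=cv2.resize(b[305:355,270:325],None,fx=5.5,fy=5.5,interpolation=cv2.INTER_CUBIC)
H=max(A.shape[0],C.shape[0]+D.shape[0]);o=np.zeros((H,800,3),np.uint8)
o[:A.shape[0],:400]=A;o[:C.shape[0],410:410+C.shape[1]]=C;o[C.shape[0]:C.shape[0]+D.shape[0],410:410+D.shape[1]]=D
cv2.imwrite("pics/z0.png",np.clip(o*1.3,0,255))
print(o.shape)
```

```text
(575, 800, 3)[ WARN:0@1.220] global loadsave.cpp:1063 imwrite_ Unsupported depth image for selected encoder is fallbacked to CV_8U.
```

View pics/z0.png

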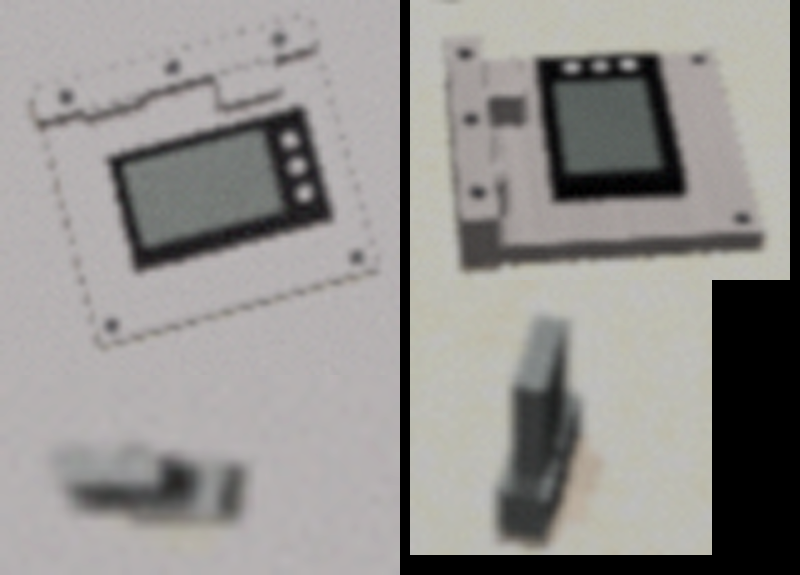

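Module top corners (top crop): (108,157), (303,107), (332,218), (136,270). The long stop is on the right (−y) and the short stop on the left (+y), where the gap is wide. Next I fit x, y and yaw by overlap of the model's projection with the masks.

```bash
cat > h.py <<'E'
import numpy as np,cv2
from scipy.optimize import minimize
from plant import ctrl
def box(x0,x1,y0,y1,z0,z1): return np.array([[x,y,z] for x in(x0,x1) for y in(y0,y1) for z in(z0,z1)],float)/1000
M={"module":[box(-35,35,-60,60,0,12)],
 "spacer":[box(-8,8,-22,22,0,18),box(-5,5,-15,15,18,55)],
 "jig":[box(-90,65,-85,85,0,12),box(45,65,-85,85,0,30)]}
def proj(p,X):
    c=X@np.asarray(p["R"]).T+p["t"]; return np.c_[p["fx"]*c[:,0]/c[:,2]+p["cx"],p["fy"]*c[:,1]/c[:,2]+p["cy"]]
def place(X,q,z): 
    c,s=np.cos(q[2]),np.sin(q[2]); return X@np.array([[c,s,0],[-s,c,0],[0,0,1]])+[q[0],q[1],z]
def unproj(p,uv,z):
    R=np.asarray(p["R"]);C=-R.T@p["t"];d=R.T@[(uv[0]-p["cx"])/p["fx"],(uv[1]-p["cy"])/p["fy"],1]
    return (C+d*(z-C[2])/d[2])
S=8
def render(p,name,q,z,r0):
    x,y,w,h=r0; m=np.zeros((h*S,w*S),np.uint8)
    for b in M[name]:
        hull=cv2.convexHull(proj(p,place(b,q,z)).astype(np.float32))[:,0]
        cv2.fillConvexPoly(m,np.round(((hull+.5-[x,y])*S-.5)*16).astype(np.int32),255,shift=4)
    return cv2.resize(m,(w,h),interpolation=cv2.INTER_AREA)/255.
def fit(name,obs,q0,z):
    ro=[]
    for p,m in obs:
        x,y,w,h=cv2.boundingRect(m.astype(np.uint8)); ro.append((x-8,y-8,w+16,h+16))
    def cost(q):
        c=0
        for (p,m),r in zip(obs,ro):
            a=render(p,name,q,z,r);b=m[r[1]:r[1]+r[3],r[0]:r[0]+r[2]]; c+=((a-b)**2).sum()/b.sum()
        return c
    best=None
    for dy in(0,.15,-.15):
        s=np.array(q0)+[0,0,dy]
        r=minimize(cost,s,method="Nelder-Mead",options=dict(initial_simplex=np.array([s]+[s+e for e in np.diag([.006,.006,.08])]),xatol=1e-5,fatol=1e-5))
        if best is None or r.fun<best.fun:best=r
    return best.x,best.fun
E
python3 - <<'E'
from h import *
t=ctrl.snapshot("top");s=ctrl.snapshot("side")
near=lambda p,n,at:min(ctrl.silhouettes(p,n),key=lambda d:np.hypot(*(np.array(d["at"])-at)))["region"].astype(float)
mt,ms=near(t,"module",(201,298)),near(s,"module",(232,305))
st,ss=near(t,"spacer",(212,197)),near(s,"spacer",(331,293))
jt,js=near(t,"jig",(201,296)),near(s,"jig",(240,302))
jt,js=np.maximum(jt,mt),np.maximum(js,ms)
print([m.sum() for m in(mt,ms,st,ss,jt,js)])
for n,a,b,g,z in(("jig",jt,js,(296,201),0),("module",mt,ms,(298.5,202.5),.012),("spacer",st,ss,(198,212.5),0)):
    g=unproj(t,g,z); q0=[g[0],g[1],.23 if n!="spacer" else -.1]
    for obs in([(t,a),(s,b)],[(t,a)],[(s,b)]): print(n,*[np.round(v,4) for v in fit(n,obs,q0,z)])
# overlay
def ov(p,qs,roi,k):
    x,y,w,h=roi;im=cv2.resize(p["color"][y:y+h,x:x+w,::-1],None,fx=k,fy=k,interpolation=cv2.INTER_CUBIC)
    return im
# colour-based hand-picked module corners at z=24mm
C=np.array([[108,157],[303,107],[332,218],[136,270]])
W=np.array([unproj(t,[255+(u+.5)/5-.5,165+(v+.5)/5-.5],.024) for u,v in C]);print("module hand",W.mean(0),np.arctan2(-(W[1]-W[0])[0]*-1,-(W[1]-W[0])[1]),np.linalg.norm(np.diff(W,axis=0),axis=1))
E=[unproj(t,[255+(u+.5)/5-.5,165+(v+.5)/5-.5],.006) for u,v in((98,346),(378,271))];print("jig near corners hand",E,np.linalg.norm(E[0]-E[1]))
E
```

```text
[np.float64(992.0), np.float64(1182.0), np.float64(99.0), np.float64(430.0), np.float64(2883.0), np.float64(3600.0)]
jig [ 0.5547 -0.0011  0.2688] 0.1483
jig [ 0.5526 -0.0018  0.2657] 0.0725
jig [ 0.5562 -0.0006  0.2673] 0.0552
module [ 0.5383 -0.014   0.2575] 0.1291
module [ 0.5357 -0.015   0.244 ] 0.0157
module [ 0.5401 -0.0128  0.252 ] 0.0276
spacer [ 0.5101  0.2869 -0.1152] 0.3101
spacer [ 0.5082  0.2847 -0.0699] 0.0946
spacer [ 0.5113  0.2872 -0.0571] 0.0423
module hand [ 0.53534896 -0.01448146  0.024     ] 0.24699573441206332 [0.11840382 0.06821265 0.11818863]
jig near corners hand [array([0.44441764, 0.05823358, 0.006     ]), array([ 0.4872691, -0.1071891,  0.006    ])] 0.17088273362351614
```

```bash
cat >> h.py <<'E'
from scipy.spatial.transform import Rotation as Ro
def go(pos,yaw):
    "tool-frame shift (mm) and rotvec to TCP pos, pointing down with tool y at angle yaw (mod pi)"
    s=ctrl.sense();R=Ro.from_quat(np.roll(s["tcp_rot"],-1))
    best=[]
    for y in(yaw,yaw+np.pi):
        ty=np.array([np.cos(y),np.sin(y),0]);tx=np.array([0,0,-1.])
        T=Ro.from_matrix(np.c_[tx,ty,np.cross(tx,ty)]); best.append((R.inv()*T).as_rotvec())
    best.sort(key=np.linalg.norm)
    print("t",np.round(R.inv().apply(np.array(pos)-s["position"])*1000,1),"a",np.round(best,4).tolist(),"q6",s["q"][5].round(3))
    print("axes",R.as_matrix().round(3).tolist())
E
python3 -c "
from h import *
go([.51,.286,.11],-.06)"
```

```text
t [  66.8 -121.9  369.4] a [[1.255, -0.0001, -0.0001], [-1.8866, 0.0001, -0.0001]] q6 -0.121
axes [[0.0, 0.367, 0.93], [0.0, 0.93, -0.367], [-1.0, 0.0, 0.0]]
```

```bash
python3 -m handwheel '[{"tx":20,"ty":-40,"tz":120,"ax":0.42,"hand":1},{"tx":20,"ty":-40,"tz":120,"ax":0.42,"hand":1},{"tx":20,"ty":-40,"tz":120,"ax":0.42,"hand":1},{"tx":20,"ty":-40,"tz":120,"ax":0.42,"hand":1},{"tx":45,"ty":-80,"tz":245,"ax":0.84,"hand":1},{"tx":45,"ty":-80,"tz":245,"ax":0.84,"hand":1},{"tx":45,"ty":-80,"tz":245,"ax":0.84,"hand":1},{"tx":45,"ty":-80,"tz":245,"ax":0.84,"hand":1},{"tx":66,"ty":-122,"tz":369,"ax":1.255,"hand":1},{"tx":66,"ty":-122,"tz":369,"ax":1.255,"hand":1},{"tx":66,"ty":-122,"tz":369,"ax":1.255,"hand":1},{"tx":66,"ty":-122,"tz":369,"ax":1.255,"hand":1},{"tx":66,"ty":-122,"tz":369,"ax":1.255,"hand":1},{"tx":66,"ty":-122,"tz":369,"ax":1.255,"hand":1},{"tx":66,"ty":-122,"tz":369,"ax":1.255,"hand":1},{"tx":66,"ty":-122,"tz":369,"ax":1.255,"hand":1}]' 15
python3 - <<'E'
from h import *
go([.51,.286,.026],-.06)
o=[]
for n,r in(("top",(160,175,70,60)),("side",(255,240,80,110))):
    p=ctrl.snapshot(n);x,y,w,h=r;k=540/h if n=="side" else 5.5
    o.append(cv2.resize(p["color"][y:y+h,x:x+w,::-1],None,fx=k,fy=k,interpolation=cv2.INTER_CUBIC))
H=max(a.shape[0] for a in o);o=[cv2.copyMakeBorder(a,0,H-a.shape[0],0,5,0) for a in o]
cv2.imwrite("pics/z1.png",np.hstack(o))
E
```

```text
t [ 150.8 -121.9  369.4] a [[1.255, -0.0001, -0.0001], [-1.8866, 0.0001, -0.0001]] q6 -0.121
axes [[0.0, 0.367, 0.93], [0.0, 0.93, -0.367], [-1.0, 0.0, 0.0]]invalid input
```

View pics/z1.png

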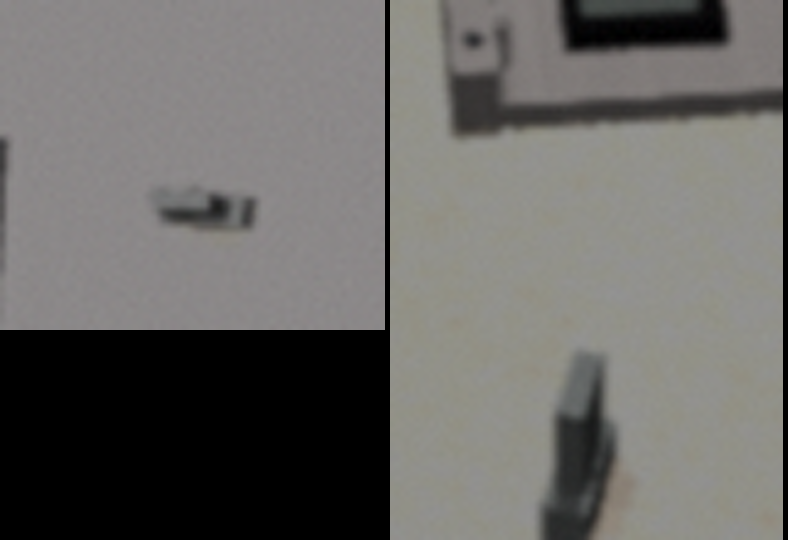

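The move was refused ("invalid input"), so the picture shows the arm still away and the scene unchanged. The rows probably need every key.

```bash
python3 -m handwheel '[{"tx":20,"ty":-40,"tz":120,"ax":0.42,"ay":0,"az":0,"hand":1},{"tx":20,"ty":-40,"tz":120,"ax":0.42,"ay":0,"az":0,"hand":1},{"tx":20,"ty":-40,"tz":120,"ax":0.42,"ay":0,"az":0,"hand":1},{"tx":45,"ty":-80,"tz":245,"ax":0.84,"ay":0,"az":0,"hand":1},{"tx":45,"ty":-80,"tz":245,"ax":0.84,"ay":0,"az":0,"hand":1},{"tx":45,"ty":-80,"tz":245,"ax":0.84,"ay":0,"az":0,"hand":1},{"tx":45,"ty":-80,"tz":245,"ax":0.84,"ay":0,"az":0,"hand":1},{"tx":66,"ty":-122,"tz":369,"ax":1.255,"ay":0,"az":0,"hand":1},{"tx":66,"ty":-122,"tz":369,"ax":1.255,"ay":0,"az":0,"hand":1},{"tx":66,"ty":-122,"tz":369,"ax":1.255,"ay":0,"az":0,"hand":1},{"tx":66,"ty":-122,"tz":369,"ax":1.255,"ay":0,"az":0,"hand":1},{"tx":66,"ty":-122,"tz":369,"ax":1.255,"ay":0,"az":0,"hand":1},{"tx":66,"ty":-122,"tz":369,"ax":1.255,"ay":0,"az":0,"hand":1},{"tx":66,"ty":-122,"tz":369,"ax":1.255,"ay":0,"az":0,"hand":1},{"tx":66,"ty":-122,"tz":369,"ax":1.255,"ay":0,"az":0,"hand":1}]' 15
python3 -c "
from h import *
go([.51,.286,.026],-.06)"
```

```text
time_s: 2.35
position: [0.5085, 0.2871, 0.1111]
tcp_rot: [0.485, 0.514, 0.486, -0.514]
contact_force: [-0.2, -0.5, -0.4]
width: 0.998
t [85.1  1.6  1. ] a [[0.0024, -0.0006, 0.0001], [-3.1392, -0.0001, -0.0009]] q6 0.452
axes [[-0.0, 0.998, -0.058], [0.001, -0.058, -0.998], [-1.0, -0.0, -0.001]]
```

```bash
python3 -m handwheel '[{"tx":40,"ty":1,"tz":1,"ax":0,"ay":0,"az":0,"hand":1},{"tx":70,"ty":1,"tz":1,"ax":0,"ay":0,"az":0,"hand":1},{"tx":85,"ty":1,"tz":1,"ax":0,"ay":0,"az":0,"hand":1},{"tx":85,"ty":1,"tz":1,"ax":0,"ay":0,"az":0,"hand":1},{"tx":85,"ty":1,"tz":1,"ax":0,"ay":0,"az":0,"hand":1},{"tx":85,"ty":1,"tz":1,"ax":0,"ay":0,"az":0,"hand":0.4},{"tx":85,"ty":1,"tz":1,"ax":0,"ay":0,"az":0,"hand":0.4},{"tx":85,"ty":1,"tz":1,"ax":0,"ay":0,"az":0,"hand":0.2},{"tx":85,"ty":1,"tz":1,"ax":0,"ay":0,"az":0,"hand":0.2},{"tx":85,"ty":1,"tz":1,"ax":0,"ay":0,"az":0,"hand":0},{"tx":85,"ty":1,"tz":1,"ax":0,"ay":0,"az":0,"hand":0},{"tx":85,"ty":1,"tz":1,"ax":0,"ay":0,"az":0,"hand":0},{"tx":85,"ty":1,"tz":1,"ax":0,"ay":0,"az":0,"hand":0},{"tx":85,"ty":1,"tz":1,"ax":0,"ay":0,"az":0,"hand":0},{"tx":85,"ty":1,"tz":1,"ax":0,"ay":0,"az":0,"hand":0}]' 20
python3 - <<'E'
from h import *
go([.51,.286,.026],-.06)
o=[]
for n,r in(("top",(165,180,65,60)),("side",(255,260,80,100))):
    p=ctrl.snapshot(n);x,y,w,h=r;k=5.5
    o.append(cv2.resize(p["color"][y:y+h,x:x+w,::-1],None,fx=k,fy=k,interpolation=cv2.INTER_CUBIC))
H=max(a.shape[0] for a in o);o=[cv2.copyMakeBorder(a,0,H-a.shape[0],0,5,0) for a in o]
cv2.imwrite("pics/z2.png",np.hstack(o))
E
```

```text
time_s: 3.6
position: [0.5104, 0.2849, 0.0257]
tcp_rot: [-0.485, -0.515, -0.485, 0.515]
contact_force: [-0.3, -0.1, 0.8]
width: 0.328
t [-0.3 -0.5 -1.1] a [[-0.0, -0.0, 0.0001], [3.1415, 0.0002, 0.0]] q6 0.45
axes [[-0.0, 0.998, -0.06], [0.0, -0.06, -0.998], [-1.0, -0.0, -0.0]]
```

View pics/z2.png

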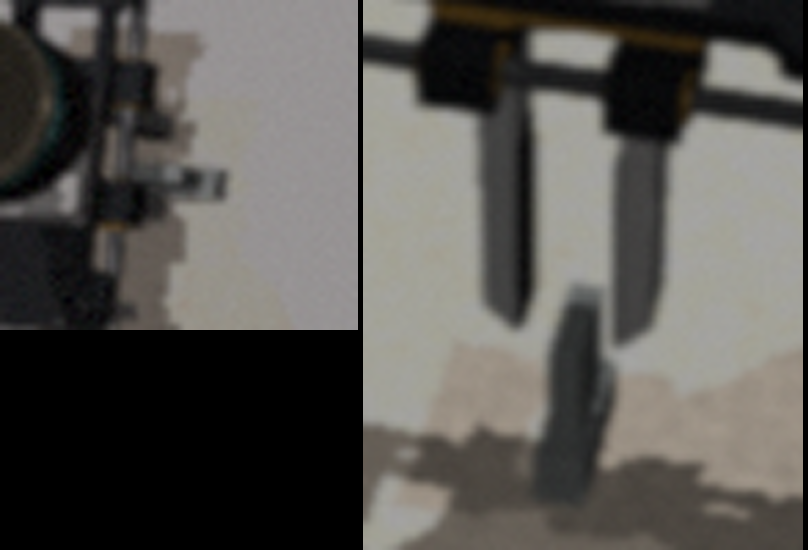

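Gripper is still closing (31 mm open). In the side view the finger tips look further from the camera than the tab, so I'll check the TCP projection.

Run:
```python
from h import *
s=ctrl.sense();P=s["position"];w=s["width"]*.094/2
print(P,w)
for n,(x,y) in(("top",(165,180)),("side",(255,260))):
    p=ctrl.snapshot(n)
    X=np.array([P,P+[w,0,0],P-[w,0,0],P+[w+.0125,0,0],P-[w+.0125,0,0],[P[0],P[1]+.022,0],[.51,.286,0.055]])
    print(n,np.round((proj(p,X)-[x,y]+.5)*5.5))
    for d in ctrl.silhouettes(p,"spacer"): print(d["p"],d["at"])
```

```text
[0.51046238 0.28491953 0.02571767] 0.01145863064998523
top [[171. 175.]
 [172. 154.]
 [171. 197.]
 [173. 130.]
 [170. 220.]
 [146. 181.]
 [151. 170.]]
side [[216. 386.]
 [179. 382.]
 [253. 391.]
 [138. 377.]
 [294. 396.]
 [203. 501.]
 [217. 318.]]
```

```bash
python3 -m handwheel '[{"tx":0,"ty":0,"tz":0,"ax":0,"ay":0,"az":0,"hand":0},{"tx":0,"ty":0,"tz":0,"ax":0,"ay":0,"az":0,"hand":0},{"tx":0,"ty":0,"tz":0,"ax":0,"ay":0,"az":0,"hand":0},{"tx":0,"ty":0,"tz":0,"ax":0,"ay":0,"az":0,"hand":0},{"tx":0,"ty":0,"tz":0,"ax":0,"ay":0,"az":0,"hand":0},{"tx":0,"ty":0,"tz":0,"ax":0,"ay":0,"az":0,"hand":0}]' 20
python3 - <<'E'
from h import *
p=ctrl.snapshot("side")
x,y,w,h=255,250,80,110
cv2.imwrite("pics/z3.png",cv2.resize(p["color"][y:y+h,x:x+w,::-1],None,fx=5,fy=5,interpolation=cv2.INTER_CUBIC))
P=ctrl.sense()["position"];print((proj(p,np.array([P,P+[0,0,.019]]))-[x,y]+.5)*5)
E
```

```text
time_s: 4.4
position: [0.511, 0.2851, 0.0271]
tcp_rot: [0.485, 0.515, 0.485, -0.514]
contact_force: [-0.1, -1.5, 5.6]
width: 0.001
[[194.54595673 398.24075377]
 [194.79568727 356.67596216]]
```

View pics/z3.png

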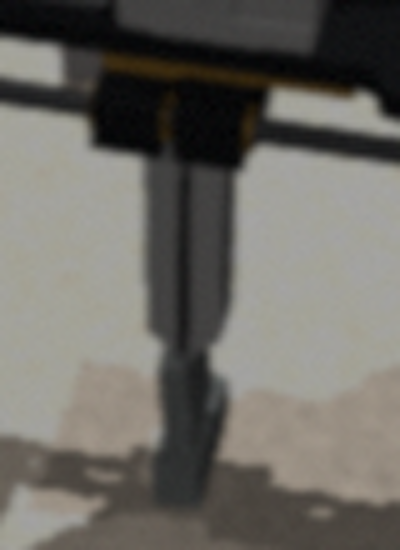

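The picture shows the fingers shut directly above the tab top, at about (185,350), with 0 opening and 5.6 N upward. So the tips really sit about 20 mm higher than the reported TCP suggests. I'll lift, open, and measure the tips against the reported TCP.

```bash
python3 -m handwheel '[{"tx":-30,"ty":0,"tz":0,"ax":0,"ay":0,"az":0,"hand":0},{"tx":-60,"ty":0,"tz":0,"ax":0,"ay":0,"az":0,"hand":0},{"tx":-60,"ty":0,"tz":0,"ax":0,"ay":0,"az":0,"hand":0},{"tx":-60,"ty":0,"tz":0,"ax":0,"ay":0,"az":0,"hand":0}]' 20
python3 - <<'E'
from h import *
o=[]
P=ctrl.sense()["position"];print(P,ctrl.sense()["contact_force"])
for n,(x,y,w,h) in(("top",(150,170,80,80)),("side",(255,230,80,120))):
    p=ctrl.snapshot(n);k=5
    im=cv2.resize(p["color"][y:y+h,x:x+w,::-1],None,fx=k,fy=k,interpolation=cv2.INTER_CUBIC)
    im=cv2.convertScaleAbs(im,alpha=1.6)
    for X,c in((P,(0,0,255)),(P+[0,0,.02],(0,255,0))):
        u=(proj(p,np.array([X]))[0]-[x,y]+.5)*k;cv2.drawMarker(im,(int(u[0]),int(u[1])),c,cv2.MARKER_CROSS,14,1)
    o.append(im)
    for d in ctrl.silhouettes(p,"spacer"):
        g=unproj(p,(d["at"][1],d["at"][0]),.02)
        if abs(g[0]-.51)<.04 and abs(g[1]-.286)<.05: print(n,d["p"],d["at"],fit("spacer",[(p,d["region"].astype(float))],[.51,.286,-.06],0))
H=max(a.shape[0] for a in o);o=[cv2.copyMakeBorder(a,0,H-a.shape[0],0,0,0) for a in o]
cv2.imwrite("pics/z4.png",np.hstack(o))
E
```

```text
time_s: 4.78
position: [0.5119, 0.2855, 0.0876]
tcp_rot: [0.485, 0.516, 0.484, -0.513]
contact_force: [-0.5, -0.1, -0.4]
width: 0.007
[0.51188944 0.28552803 0.08763861] [-0.53023044 -0.11914509 -0.43764073]
top 0.4 [213.6, 196.8] (array([ 0.50818898,  0.28511423, -0.06776142]), np.float64(0.1295684655699225))
side 0.76 [331.9, 289.7] (array([ 0.51084062,  0.28682117, -0.07966223]), np.float64(0.03512540943150716))
```

View pics/z4.png

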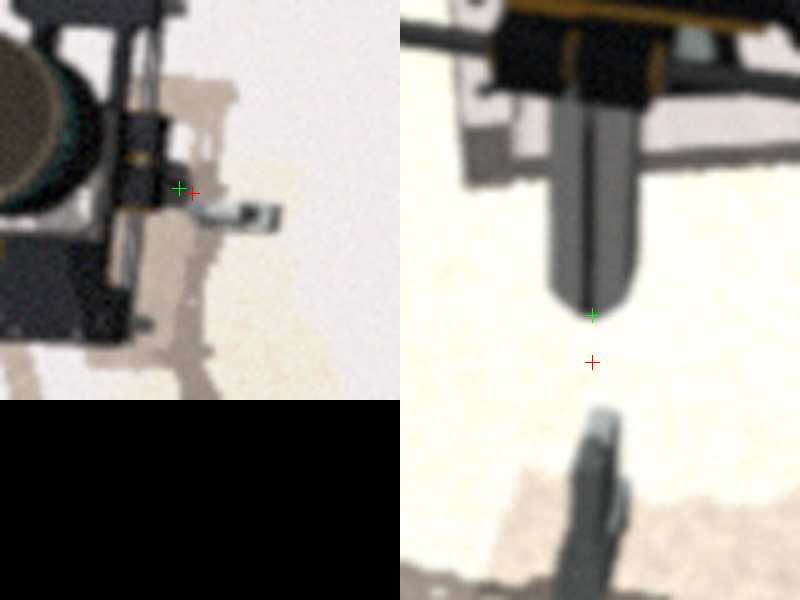

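Confirmed in both views: x and y agree, but the finger tips end about 20–28 mm above the reported TCP (green cross = +20 mm). I'll open, go to a reported z of about 0.004, and grip.

```bash
python3 -m handwheel '[{"tx":0,"ty":-1,"tz":0,"ax":0,"ay":0,"az":0,"hand":0.6},{"tx":0,"ty":-1,"tz":0,"ax":0,"ay":0,"az":0,"hand":0.6},{"tx":0,"ty":-1,"tz":0,"ax":0,"ay":0,"az":0,"hand":0.6},{"tx":0,"ty":-1,"tz":0,"ax":0,"ay":0,"az":0,"hand":0.6},{"tx":0,"ty":-1,"tz":0,"ax":0,"ay":0,"az":0,"hand":0.6},{"tx":0,"ty":-1,"tz":0,"ax":0,"ay":0,"az":0,"hand":0.6},{"tx":0,"ty":-1,"tz":0,"ax":0,"ay":0,"az":0,"hand":0.6},{"tx":30,"ty":-1,"tz":0,"ax":0,"ay":0,"az":0,"hand":0.6},{"tx":50,"ty":-1,"tz":0,"ax":0,"ay":0,"az":0,"hand":0.6},{"tx":65,"ty":-1,"tz":0,"ax":0,"ay":0,"az":0,"hand":0.6},{"tx":75,"ty":-1,"tz":0,"ax":0,"ay":0,"az":0,"hand":0.6},{"tx":83,"ty":-1,"tz":0,"ax":0,"ay":0,"az":0,"hand":0.6},{"tx":83,"ty":-1,"tz":0,"ax":0,"ay":0,"az":0,"hand":0.6}]' 20
```

```text
time_s: 6.07
position: [0.5086, 0.2846, 0.0014]
tcp_rot: [-0.484, -0.514, -0.485, 0.516]
contact_force: [-0.5, -0.3, -0.8]
width: 0.602
```

```bash
python3 -m handwheel '[{"tx":0,"ty":0,"tz":0,"ax":0,"ay":0,"az":0,"hand":0},{"tx":0,"ty":0,"tz":0,"ax":0,"ay":0,"az":0,"hand":0},{"tx":0,"ty":0,"tz":0,"ax":0,"ay":0,"az":0,"hand":0},{"tx":0,"ty":0,"tz":0,"ax":0,"ay":0,"az":0,"hand":0},{"tx":0,"ty":0,"tz":0,"ax":0,"ay":0,"az":0,"hand":0},{"tx":0,"ty":0,"tz":0,"ax":0,"ay":0,"az":0,"hand":0},{"tx":0,"ty":0,"tz":0,"ax":0,"ay":0,"az":0,"hand":0},{"tx":0,"ty":0,"tz":0,"ax":0,"ay":0,"az":0,"hand":0},{"tx":0,"ty":0,"tz":0,"ax":0,"ay":0,"az":0,"hand":0},{"tx":0,"ty":0,"tz":0,"ax":0,"ay":0,"az":0,"hand":0},{"tx":0,"ty":0,"tz":0,"ax":0,"ay":0,"az":0,"hand":0},{"tx":0,"ty":0,"tz":0,"ax":0,"ay":0,"az":0,"hand":0}]' 20
```

```text
time_s: 7.07
position: [0.5095, 0.285, 0.003]
tcp_rot: [0.485, 0.515, 0.485, -0.515]
contact_force: [-0.1, 0.1, 1.6]
width: 0.106
```

Tab gripped (10 mm). Lift and carry it above the gap.

```bash
python3 -m handwheel '[{"tx":-40,"ty":0,"tz":0,"ax":0,"ay":0,"az":0,"hand":0},{"tx":-80,"ty":0,"tz":0,"ax":0,"ay":0,"az":0,"hand":0},{"tx":-80,"ty":0,"tz":0,"ax":0,"ay":0,"az":0,"hand":0},{"tx":-80,"ty":0,"tz":0,"ax":0,"ay":0,"az":0,"hand":0}]' 20; python3 -c "
from h import *
go([.5729,.0453,.085],.267)"
```

```text
time_s: 7.4
position: [0.5113, 0.2858, 0.085]
tcp_rot: [0.485, 0.517, 0.484, -0.513]
contact_force: [-0.7, -0.2, -0.6]
width: 0.106
t [-2.000e-01  7.590e+01  2.363e+02] a [[-0.327, -0.0016, -0.0052], [2.8146, -0.0075, 0.0023]] q6 0.451
axes [[0.005, 0.998, -0.06], [0.002, -0.06, -0.998], [-1.0, 0.005, -0.002]]
```

```bash
python3 -m handwheel '[{"tx":0,"ty":13,"tz":40,"ax":-0.05,"ay":0,"az":0,"hand":0},{"tx":0,"ty":25,"tz":80,"ax":-0.11,"ay":0,"az":0,"hand":0},{"tx":0,"ty":38,"tz":118,"ax":-0.16,"ay":0,"az":0,"hand":0},{"tx":0,"ty":51,"tz":158,"ax":-0.22,"ay":0,"az":0,"hand":0},{"tx":0,"ty":63,"tz":197,"ax":-0.27,"ay":0,"az":0,"hand":0},{"tx":0,"ty":76,"tz":236,"ax":-0.327,"ay":0,"az":0,"hand":0},{"tx":0,"ty":76,"tz":236,"ax":-0.327,"ay":0,"az":0,"hand":0},{"tx":0,"ty":76,"tz":236,"ax":-0.327,"ay":0,"az":0,"hand":0},{"tx":0,"ty":76,"tz":236,"ax":-0.327,"ay":0,"az":0,"hand":0},{"tx":0,"ty":76,"tz":236,"ax":-0.327,"ay":0,"az":0,"hand":0},{"tx":0,"ty":76,"tz":236,"ax":-0.327,"ay":0,"az":0,"hand":0}]' 20
cat >> h.py <<'E'
def look(path,rois,pts,k=5):
    o=[]
    for n,(x,y,w,h) in rois.items():
        p=ctrl.snapshot(n);im=cv2.resize(p["color"][y:y+h,x:x+w,::-1],None,fx=k,fy=k,interpolation=cv2.INTER_CUBIC)
        im=cv2.convertScaleAbs(im,alpha=1.5)
        for X,c in pts:
            u=((proj(p,np.array(X))-[x,y]+.5)*k).astype(int);cv2.polylines(im,[u],True,c,1)
        o.append(im)
    H=max(a.shape[0] for a in o);cv2.imwrite(path,np.hstack([cv2.copyMakeBorder(a,0,H-a.shape[0],0,0,0) for a in o]))
E
python3 - <<'E'
from h import *
J=[.5545,-.0012,.267]
s=ctrl.sense();P=s["position"];print(P)
z=P[2]-.003
for n,at in(("top",0),("side",0)):
    p=ctrl.snapshot(n)
    for d in ctrl.silhouettes(p,"spacer"):
        print(n,d["p"],d["at"],d["region"].sum())
        if d["p"]>.3 and abs(d["at"][1]-proj(p,P[None])[0][0])<25: print(fit("spacer",[(p,d["region"].astype(float))],[P[0],P[1],.267],z))
f=[[-.008,-.022,0],[.008,-.022,0],[.008,.022,0],[-.008,.022,0]]
q=[P[0],P[1],.267]
look("pics/z5.png",{"side":(245,170,110,110)},[(place(np.array(f),q,z),(0,0,255)),(place(np.array(f),q,.012),(0,255,0)),
 (place(np.array([[.041,.022,.012],[.041,.058,.012],[.041,.058,.03],[.041,.022,.03]]),J,0),(255,0,0))])
E
```

```text
time_s: 8.32
position: [0.5703, 0.0465, 0.0822]
tcp_rot: [0.562, 0.428, 0.563, -0.429]
contact_force: [-0.1, 0.2, -1.2]
width: 0.103
[0.57028953 0.04646959 0.08218849]
side 0.6 [209.4, 280.6] 224
(array([0.57264981, 0.04777142, 0.24730769]), np.float64(0.09614042675893887))
```

View pics/z5.png

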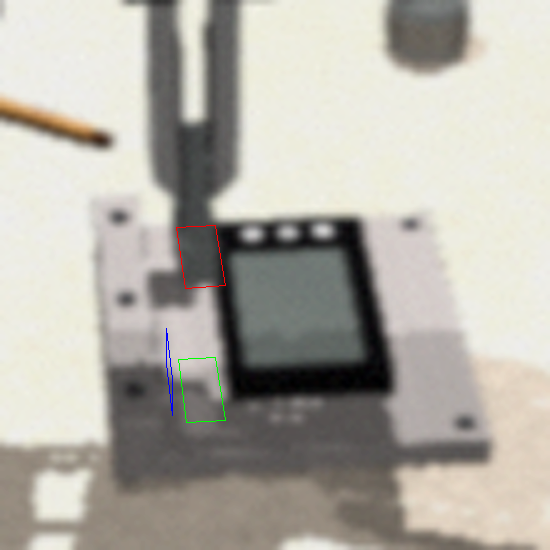

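The side view shows the spacer hanging over the gap, its foot at the red box at about (200,257), with the long stop's end face at (170,288). The side camera reads about 2 mm off the TCP, so I'm working relative to it: TCP target (.572,.0446), yaw .267.

```bash
python3 -c "
from h import *
go([.5723,.0446,.045],.267)"
```

```text
t [37.9  0.9  1.4] a [[0.0014, -0.0, -0.0002], [-3.1402, 0.0003, -0.0]] q6 -0.31
axes [[0.0, 0.964, 0.265], [0.0, 0.265, -0.964], [-1.0, 0.0, -0.0]]
```

```bash
python3 -m handwheel '[{"tx":20,"ty":1,"tz":1,"ax":0,"ay":0,"az":0,"hand":0},{"tx":38,"ty":1,"tz":1,"ax":0,"ay":0,"az":0,"hand":0},{"tx":38,"ty":1,"tz":1,"ax":0,"ay":0,"az":0,"hand":0},{"tx":38,"ty":1,"tz":1,"ax":0,"ay":0,"az":0,"hand":0},{"tx":38,"ty":1,"tz":1,"ax":0,"ay":0,"az":0,"hand":0}]' 20
python3 - <<'E'
from h import *
go([.5723,.0446,.016],.267)
J=[.5562,-.0006,.267] # side-camera frame
P=ctrl.sense()["position"];z=P[2]-.003
p=ctrl.snapshot("side")
for d in ctrl.silhouettes(p,"spacer"): print(d["p"],d["at"],fit("spacer",[(p,d["region"].astype(float))],[P[0]+.002,P[1]+.001,.267],z))
for d in ctrl.silhouettes(p,"module")[:1]: print(d["p"],d["at"],fit("module",[(p,d["region"].astype(float))],[.54,-.0128,.252],.012))
E
```

```text
time_s: 8.98
position: [0.573, 0.0443, 0.0455]
tcp_rot: [0.562, 0.429, 0.562, -0.429]
contact_force: [-0.4, -0.1, -0.9]
width: 0.106
t [29.5 -0.6 -0.5] a [[0.0002, 0.0002, -0.0011], [-3.1414, 0.0018, 0.0004]] q6 -0.311
axes [[0.001, 0.965, 0.264], [0.0, 0.264, -0.965], [-1.0, 0.001, 0.0]]
0.52 [224.4, 281.6] (array([0.57432155, 0.04636779, 0.21119823]), np.float64(0.11574486519269404))
0.89 [233.0, 307.3] (array([ 0.53848936, -0.01256239,  0.24859909]), np.float64(0.05880410853570544))
```

```bash
python3 -m handwheel '[{"tx":15,"ty":0,"tz":0,"ax":0,"ay":0,"az":0,"hand":0},{"tx":22,"ty":0,"tz":0,"ax":0,"ay":0,"az":0,"hand":0},{"tx":27,"ty":0,"tz":0,"ax":0,"ay":0,"az":0,"hand":0},{"tx":29,"ty":0,"tz":0,"ax":0,"ay":0,"az":0,"hand":0},{"tx":29,"ty":0,"tz":0,"ax":0,"ay":0,"az":0,"hand":0},{"tx":29,"ty":0,"tz":0,"ax":0,"ay":0,"az":0,"hand":0}]' 20
python3 - <<'E'
from h import *
P=ctrl.sense()["position"];print(P)
J=[.5562,-.0006,.267];D=np.array([.0018,.0016,0]);q=[P[0]+D[0],P[1]+D[1],.267]
f=np.array([[-.008,-.022,0],[.008,-.022,0],[.008,.022,0],[-.008,.022,0]])
look("pics/z6.png",{"side":(255,195,70,70),"top":(255,165,70,70)},[(place(np.array([[.041,.022,.012],[.041,.058,.012],[.041,.058,.03],[.041,.022,.03]]),J,0),(255,0,0))],k=5.7)
E
```

```text
time_s: 9.63
position: [0.5726, 0.0442, 0.0159]
tcp_rot: [0.562, 0.429, 0.562, -0.429]
contact_force: [0.4, 0.4, -1.6]
width: 0.104
[0.57260339 0.04417171 0.01591718]
```

View pics/z6.png

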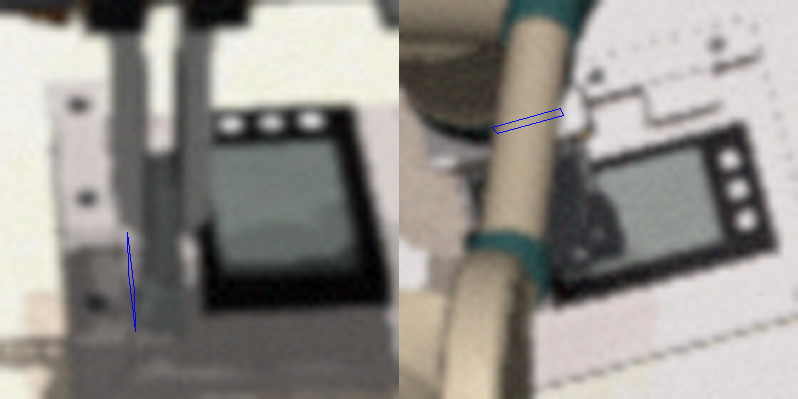

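Side view: the spacer foot (142–187) stands between the stop face (~130) and the module edge (~205) without touching either. Lower 2 mm to the bed, release and rise.

```bash
python3 -m handwheel '[{"tx":1,"ty":0,"tz":0,"ax":0,"ay":0,"az":0,"hand":0},{"tx":2,"ty":0,"tz":0,"ax":0,"ay":0,"az":0,"hand":0},{"tx":2,"ty":0,"tz":0,"ax":0,"ay":0,"az":0,"hand":0},{"tx":2,"ty":0,"tz":0,"ax":0,"ay":0,"az":0,"hand":0}]' 5
python3 -m handwheel '[{"tx":0,"ty":0,"tz":0,"ax":0,"ay":0,"az":0,"hand":0.2},{"tx":0,"ty":0,"tz":0,"ax":0,"ay":0,"az":0,"hand":0.3},{"tx":0,"ty":0,"tz":0,"ax":0,"ay":0,"az":0,"hand":0.4},{"tx":0,"ty":0,"tz":0,"ax":0,"ay":0,"az":0,"hand":0.4},{"tx":0,"ty":0,"tz":0,"ax":0,"ay":0,"az":0,"hand":0.4},{"tx":0,"ty":0,"tz":0,"ax":0,"ay":0,"az":0,"hand":0.4}]' 5
python3 -m handwheel '[{"tx":-15,"ty":0,"tz":0,"ax":0,"ay":0,"az":0,"hand":0.4},{"tx":-40,"ty":0,"tz":0,"ax":0,"ay":0,"az":0,"hand":0.4},{"tx":-80,"ty":0,"tz":0,"ax":0,"ay":0,"az":0,"hand":0.4},{"tx":-80,"ty":0,"tz":0,"ax":0,"ay":0,"az":0,"hand":0},{"tx":-80,"ty":0,"tz":0,"ax":0,"ay":0,"az":0,"hand":0}]' 20
python3 - <<'E'
from h import *
# fit module+spacer, then approach targets
p=ctrl.snapshot("side")
for d in ctrl.silhouettes(p,"spacer")[:2]: print(d["p"],d["at"],fit("spacer",[(p,d["region"].astype(float))],[.5744,.0458,.267],.012))
for d in ctrl.silhouettes(p,"module")[:1]: print(d["p"],d["at"],fit("module",[(p,d["region"].astype(float))],[.54,-.0128,.252],.012))
go([.47,-.032,.1],.267)
E
```

```text
time_s: 10.07
position: [0.5729, 0.0441, 0.0144]
tcp_rot: [0.562, 0.429, 0.562, -0.429]
contact_force: [-0.8, 0.3, 4.5]
width: 0.107
time_s: 10.57
position: [0.5724, 0.0442, 0.0136]
tcp_rot: [0.562, 0.429, 0.562, -0.429]
contact_force: [-0.0, -0.5, -0.1]
width: 0.4
time_s: 10.98
position: [0.5744, 0.0441, 0.0962]
tcp_rot: [0.564, 0.43, 0.56, -0.428]
contact_force: [0.3, -0.8, -0.6]
width: 0.296
0.74 [235.6, 280.2] (array([0.57512952, 0.04578694, 0.26784222]), np.float64(0.059815798868567034))
0.16 [221.8, 277.3] (array([0.59166976, 0.02429438, 0.17863865]), np.float64(0.8450818366562312))
0.85 [232.7, 305.4] (array([ 0.53955656, -0.01491765,  0.24780222]), np.float64(0.01765910039677555))
t [  -7.2 -117.7   46.8] a [[0.0, -0.0008, 0.0024], [-3.1416, -0.0038, -0.0012]] q6 -0.311
axes [[-0.003, 0.965, 0.264], [0.0, 0.264, -0.965], [-1.0, -0.002, -0.001]]
```

The spacer is released at jig (30.5, 39.8), upright and square. Next, shut the fingers and go above the bed in front of the module's near-edge middle.

```bash
python3 -c "
from h import *
go([.4851,-.0294,.04],.267)"
```

```text
t [  52.7 -102.3   48.3] a [[0.0, -0.0008, 0.0024], [-3.1416, -0.0038, -0.0012]] q6 -0.311
axes [[-0.003, 0.965, 0.264], [0.0, 0.264, -0.965], [-1.0, -0.002, -0.001]]
```

```bash
python3 -m handwheel '[{"tx":0,"ty":-35,"tz":16,"ax":0,"ay":0,"az":0,"hand":0},{"tx":0,"ty":-70,"tz":32,"ax":0,"ay":0,"az":0,"hand":0},{"tx":0,"ty":-103,"tz":48,"ax":0,"ay":0,"az":0,"hand":0},{"tx":0,"ty":-103,"tz":48,"ax":0,"ay":0,"az":0,"hand":0},{"tx":0,"ty":-103,"tz":48,"ax":0,"ay":0,"az":0,"hand":0},{"tx":30,"ty":-103,"tz":48,"ax":0,"ay":0,"az":0,"hand":0},{"tx":52,"ty":-103,"tz":48,"ax":0,"ay":0,"az":0,"hand":0},{"tx":52,"ty":-103,"tz":48,"ax":0,"ay":0,"az":0,"hand":0},{"tx":52,"ty":-103,"tz":48,"ax":0,"ay":0,"az":0,"hand":0},{"tx":52,"ty":-103,"tz":48,"ax":0,"ay":0,"az":0,"hand":0}]' 20
python3 - <<'E'
from h import *
go([.4851,-.0294,-.004],.267)
P=ctrl.sense()["position"]
look("pics/z7.png",{"side":(255,175,110,100)},[([P+[0,0,.02],P+[0,0,.028],P+[0,0,.02]],(0,255,0))])
E
```

```text
time_s: 11.97
position: [0.487, -0.0289, 0.0421]
tcp_rot: [0.562, 0.429, 0.562, -0.429]
contact_force: [-0.0, 0.6, 0.1]
width: 0.008
t [46.1 -2.  -0.1] a [[0.0007, 0.0, -0.0008], [-3.1409, 0.0012, 0.0]] q6 -0.47
axes [[0.001, 0.964, 0.264], [0.0, 0.264, -0.964], [-1.0, 0.001, 0.0]]
```

View pics/z7.png

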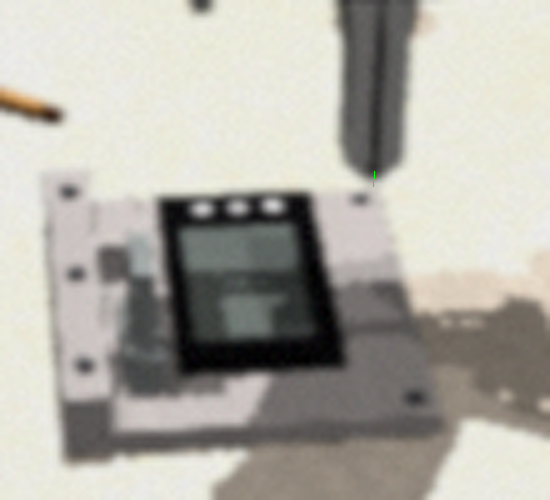

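View: the spacer stands upright at (145,340) between module and rail, and the shut fingertips at (373,178) are clear of the module's near edge. Descend in small steps, feeling for the bed.

```bash
python3 -m handwheel '[{"tx":15,"ty":-2,"tz":0,"ax":0,"ay":0,"az":0,"hand":0},{"tx":28,"ty":-2,"tz":0,"ax":0,"ay":0,"az":0,"hand":0},{"tx":36,"ty":-2,"tz":0,"ax":0,"ay":0,"az":0,"hand":0},{"tx":40,"ty":-2,"tz":0,"ax":0,"ay":0,"az":0,"hand":0},{"tx":43,"ty":-2,"tz":0,"ax":0,"ay":0,"az":0,"hand":0},{"tx":43,"ty":-2,"tz":0,"ax":0,"ay":0,"az":0,"hand":0},{"tx":43,"ty":-2,"tz":0,"ax":0,"ay":0,"az":0,"hand":0}]' 20
python3 -m handwheel '[{"tx":1,"ty":0,"tz":0,"ax":0,"ay":0,"az":0,"hand":0},{"tx":2,"ty":0,"tz":0,"ax":0,"ay":0,"az":0,"hand":0},{"tx":2,"ty":0,"tz":0,"ax":0,"ay":0,"az":0,"hand":0}]' 20
python3 -m handwheel '[{"tx":1,"ty":0,"tz":0,"ax":0,"ay":0,"az":0,"hand":0},{"tx":2,"ty":0,"tz":0,"ax":0,"ay":0,"az":0,"hand":0},{"tx":2,"ty":0,"tz":0,"ax":0,"ay":0,"az":0,"hand":0}]' 20
```

```text
time_s: 12.6
position: [0.4844, -0.0299, -0.0008]
tcp_rot: [0.562, 0.429, 0.562, -0.429]
contact_force: [0.2, -0.6, 1.2]
width: 0.005
time_s: 12.85
position: [0.4839, -0.0299, -0.0031]
tcp_rot: [0.562, 0.429, 0.562, -0.429]
contact_force: [-0.0, 0.1, -0.1]
width: 0.008
time_s: 13.1
position: [0.4837, -0.0298, -0.0054]
tcp_rot: [0.562, 0.429, 0.562, -0.429]
contact_force: [0.6, -0.4, 0.7]
width: 0.005
```

```bash
python3 -m handwheel '[{"tx":1,"ty":0,"tz":0,"ax":0,"ay":0,"az":0,"hand":0},{"tx":2,"ty":0,"tz":0,"ax":0,"ay":0,"az":0,"hand":0},{"tx":2,"ty":0,"tz":0,"ax":0,"ay":0,"az":0,"hand":0},{"tx":2,"ty":0,"tz":0,"ax":0,"ay":0,"az":0,"hand":0}]' 20
python3 -m handwheel '[{"tx":1,"ty":0,"tz":0,"ax":0,"ay":0,"az":0,"hand":0},{"tx":2,"ty":0,"tz":0,"ax":0,"ay":0,"az":0,"hand":0},{"tx":2,"ty":0,"tz":0,"ax":0,"ay":0,"az":0,"hand":0},{"tx":2,"ty":0,"tz":0,"ax":0,"ay":0,"az":0,"hand":0}]' 20
```

```text
time_s: 13.43
position: [0.4837, -0.0298, -0.0073]
tcp_rot: [0.562, 0.429, 0.562, -0.429]
contact_force: [-1.6, -0.6, 0.1]
width: 0.004
time_s: 13.77
position: [0.4837, -0.0298, -0.0093]
tcp_rot: [0.562, 0.429, 0.562, -0.429]
contact_force: [0.5, -0.5, -0.7]
width: 0.005
```

No bed contact yet, so tip height is right within a few mm of the bed. Now push along tool +y slowly.

```bash
python3 -m handwheel '[{"tx":0,"ty":1,"tz":0,"ax":0,"ay":0,"az":0,"hand":0},{"tx":0,"ty":2,"tz":0,"ax":0,"ay":0,"az":0,"hand":0},{"tx":0,"ty":3,"tz":0,"ax":0,"ay":0,"az":0,"hand":0},{"tx":0,"ty":4,"tz":0,"ax":0,"ay":0,"az":0,"hand":0},{"tx":0,"ty":5,"tz":0,"ax":0,"ay":0,"az":0,"hand":0},{"tx":0,"ty":6,"tz":0,"ax":0,"ay":0,"az":0,"hand":0},{"tx":0,"ty":7,"tz":0,"ax":0,"ay":0,"az":0,"hand":0},{"tx":0,"ty":8,"tz":0,"ax":0,"ay":0,"az":0,"hand":0},{"tx":0,"ty":9,"tz":0,"ax":0,"ay":0,"az":0,"hand":0},{"tx":0,"ty":10,"tz":0,"ax":0,"ay":0,"az":0,"hand":0},{"tx":0,"ty":10,"tz":0,"ax":0,"ay":0,"az":0,"hand":0}]' 20
python3 - <<'E'
from h import *
p=ctrl.snapshot("side")
for d in ctrl.silhouettes(p,"module")[:1]: print(d["p"],d["at"],fit("module",[(p,d["region"].astype(float))],[.54,-.0128,.252],.012))
P=ctrl.sense()["position"]
look("pics/z8.png",{"side":(255,175,110,100)},[([P+[0,0,.02],P+[0,0,.028],P+[0,0,.02]],(0,255,0))])
E
```

```text
time_s: 14.68
position: [0.4937, -0.0272, -0.0092]
tcp_rot: [0.562, 0.429, 0.562, -0.429]
contact_force: [-0.0, 0.1, 0.4]
width: -0.0
0.9 [231.8, 303.9] (array([ 0.53977373, -0.01368821,  0.25519317]), np.float64(0.014421019738725697))
```

View pics/z8.png

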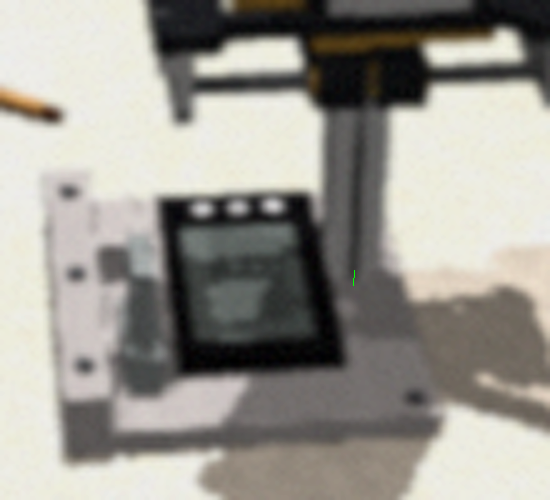

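The fingers are now right at the module's near edge, around (335,270), and the module hasn't moved yet. Continue.

```bash
python3 -m handwheel '[{"tx":0,"ty":1,"tz":0,"ax":0,"ay":0,"az":0,"hand":0},{"tx":0,"ty":2,"tz":0,"ax":0,"ay":0,"az":0,"hand":0},{"tx":0,"ty":3,"tz":0,"ax":0,"ay":0,"az":0,"hand":0},{"tx":0,"ty":4,"tz":0,"ax":0,"ay":0,"az":0,"hand":0},{"tx":0,"ty":5,"tz":0,"ax":0,"ay":0,"az":0,"hand":0},{"tx":0,"ty":6,"tz":0,"ax":0,"ay":0,"az":0,"hand":0},{"tx":0,"ty":7,"tz":0,"ax":0,"ay":0,"az":0,"hand":0},{"tx":0,"ty":7,"tz":0,"ax":0,"ay":0,"az":0,"hand":0}]' 20
cat > m.py <<'E'
from h import *
s=ctrl.sense();p=ctrl.snapshot("side");B=[.5562,-.0006,.267]
def rel(q): 
    d=np.array(q[:2])-B[:2];c,n=np.cos(B[2]),np.sin(B[2]);return np.round([1e3*(c*d[0]+n*d[1]),1e3*(c*d[1]-n*d[0]),q[2]-B[2]],3)
for k,q in(("module",[.543,-.0128,.26]),("spacer",[.575,.0458,.267])):
    for d in ctrl.silhouettes(p,k)[:1]:
        a,f=fit(k,[(p,d["region"].astype(float))],q,.012); print(k,d["p"],rel(a),round(f,3))
F=s["contact_force"];print("push",F@[np.cos(.267),np.sin(.267),0],F)
E
python3 m.py
```

```text
time_s: 15.5
position: [0.5004, -0.0253, -0.0092]
tcp_rot: [0.562, 0.429, 0.562, -0.429]
contact_force: [-0.5, -0.6, -0.7]
width: 0.007
module 0.79 [-14.709  -8.128  -0.027] 0.048
spacer 0.73 [30.376 39.796  0.   ] 1.0
push -0.6072049363769192 [-0.47475655 -0.56576396 -0.68447838]
```

```bash
python3 -m handwheel '[{"tx":0,"ty":1,"tz":0,"ax":0,"ay":0,"az":0,"hand":0},{"tx":0,"ty":2,"tz":0,"ax":0,"ay":0,"az":0,"hand":0},{"tx":0,"ty":3,"tz":0,"ax":0,"ay":0,"az":0,"hand":0},{"tx":0,"ty":4,"tz":0,"ax":0,"ay":0,"az":0,"hand":0},{"tx":0,"ty":4,"tz":0,"ax":0,"ay":0,"az":0,"hand":0},{"tx":0,"ty":4,"tz":0,"ax":0,"ay":0,"az":0,"hand":0}]' 20
python3 -m handwheel '[{"tx":0,"ty":0.5,"tz":0,"ax":0,"ay":0,"az":0,"hand":0},{"tx":0,"ty":1,"tz":0,"ax":0,"ay":0,"az":0,"hand":0},{"tx":0,"ty":1,"tz":0,"ax":0,"ay":0,"az":0,"hand":0},{"tx":0,"ty":1,"tz":0,"ax":0,"ay":0,"az":0,"hand":0}]' 20
python3 m.py
```

```text
time_s: 16.15
position: [0.5041, -0.0243, -0.0093]
tcp_rot: [0.562, 0.429, 0.562, -0.429]
contact_force: [-0.7, -0.6, 0.2]
width: 0.003
time_s: 16.48
position: [0.505, -0.024, -0.0092]
tcp_rot: [0.562, 0.429, 0.562, -0.429]
contact_force: [-0.4, 0.7, 0.9]
width: 0.001
module 0.86 [-11.347  -7.837  -0.031] 0.083
spacer 0.59 [-4.132 38.185  1.214] 0.562
push -0.2188287522407346 [-0.40684324  0.6579723   0.8526775 ]
```

```bash
for i in 1 2 3; do python3 -m handwheel '[{"tx":0,"ty":0.5,"tz":0,"ax":0,"ay":0,"az":0,"hand":0},{"tx":0,"ty":1,"tz":0,"ax":0,"ay":0,"az":0,"hand":0},{"tx":0,"ty":1,"tz":0,"ax":0,"ay":0,"az":0,"hand":0},{"tx":0,"ty":1,"tz":0,"ax":0,"ay":0,"az":0,"hand":0}]' 20 | grep -E "posi|contact"; done
python3 m.py
```

```text
position: [0.5055, -0.0237, -0.0093]
contact_force: [-2.8, -1.6, 2.1]
position: [0.5057, -0.0233, -0.0094]
contact_force: [-4.9, -1.1, 4.1]
position: [0.5057, -0.0233, -0.0094]
contact_force: [-6.9, -2.8, 4.4]
module 0.79 [-10.695  -7.443  -0.017] 0.074
spacer 0.6 [ 3.3077e+01  3.8859e+01 -3.7000e-02] 0.056
push -7.4108483568436805 [-6.91852502 -2.79514911  4.41987416]
```

```bash
for i in 1 2; do python3 -m handwheel '[{"tx":0,"ty":0.5,"tz":0,"ax":0,"ay":0,"az":0,"hand":0},{"tx":0,"ty":1,"tz":0,"ax":0,"ay":0,"az":0,"hand":0},{"tx":0,"ty":1,"tz":0,"ax":0,"ay":0,"az":0,"hand":0},{"tx":0,"ty":1,"tz":0,"ax":0,"ay":0,"az":0,"hand":0}]' 20 | grep -E "posi|contact|time"; done
python3 m.py
python3 - <<'E'
from h import *
p=ctrl.snapshot("top")
for d in ctrl.silhouettes(p,"module")[:1]: print(fit("module",[(p,d["region"].astype(float))],[.545,-.013,.267],.012))
J=[.5562,-.0006,.267]
sq=lambda x0,x1,y0,y1,z:place(np.array([[x0,y0,z],[x1,y0,z],[x1,y1,z],[x0,y1,z]]),J,0)
look("pics/z9.png",{"side":(255,195,75,75),"top":(260,165,70,70)},[],k=5.5)
E
```

```text
time_s: 18.12
position: [0.5057, -0.0232, -0.0095]
contact_force: [-8.2, -2.8, 6.2]
time_s: 18.45
position: [0.5057, -0.0232, -0.0095]
contact_force: [-8.6, -3.8, 7.1]
spacer 0.54 [32.794 41.708  0.047] 0.085
push -9.326217611001752 [-8.61971978 -3.8353798   7.14549725]
```

View pics/z9.png

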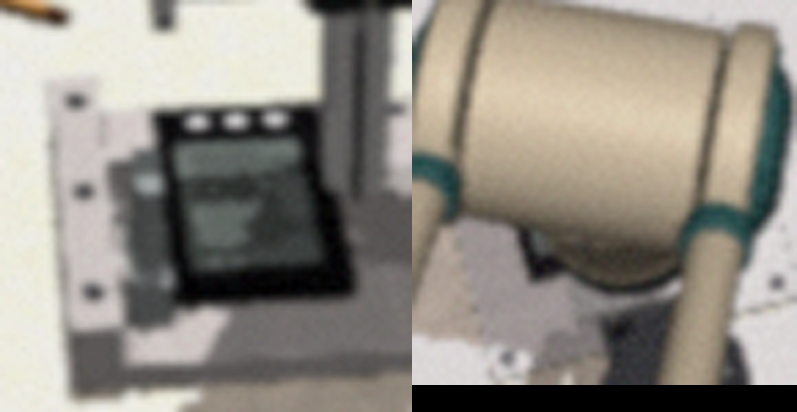

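Side view: the module edge (165–183) lies against the spacer (~150,240), which sits against the short stop, and the fingers press the near edge at (345,195). The arm blocks the top view. I'll repeat the fit a few times to check squareness.

```bash
for i in 1 2 3 4; do python3 m.py; done
```

```text
module 0.79 [-11.245  -7.372  -0.028] 0.084
spacer 0.72 [ 3.3003e+01  3.9654e+01 -3.1000e-02] 0.04
push -10.021296565035701 [-9.43183686 -3.50084924  7.52805764]
module 0.86 [-10.781  -7.179  -0.022] 0.055
spacer 0.62 [ 3.3119e+01  3.9487e+01 -3.8000e-02] 0.039
push -10.369744630674662 [-9.85699026 -3.26721896  7.51902616]
module 0.65 [-11.208  -6.946  -0.013] 0.046
spacer 0.59 [32.72  40.399 -0.072] 0.206
push -10.439234185802967 [-9.81746816 -3.67508621  7.9547155 ]
module 0.56 [-10.637  -7.786  -0.021] 0.071
spacer 0.59 [54.895 72.212 -0.188] 0.862
push -9.803176759101584 [-9.27413136 -3.25068783  7.96509771]
```

```bash
python3 -c "
from h import *
s=ctrl.sense();print(s['time_s'],s['contact_force'],s['joint_velocities'].round(3));print(ctrl.job_done())
print(ctrl.sense()['contact_force'])"
```

```text
19.4 [-9.64376152 -4.20572371  7.3275633 ] [ 0.001 -0.    -0.001  0.     0.    -0.   ]
the job is handed in; nothing more can be done
None
the job is handed in; nothing more can be done
```

I placed the spacer in front of the short stop and let it go. Then I pushed the module against it and the long stop with the shut fingers. I handed the job in at 19.4 s, still pressing, and no verdict was reported.

- **First grasp missed:** the finger tips end about 20–28 mm above the reported TCP. The fingers shut on top of the tab with about 6 N. The second try, reaching lower, gripped the tab (10 mm opening).
- **Spacer:** it was put down about 3 mm clear of the short stop, and the push moved it flush. The last good fits put it at jig x ≈ 33 mm (33 is flush) and y ≈ 39–40 mm. Two of the last four spacer fits were poor (large residuals) and I ignored them.
- **Module:** jig x ≈ -10.6 to -11.2 mm (flush is -10) and y ≈ -7 mm. The arm stalled there, pushing about 10 N towards the rail, with about 7 N upward on the fingers.
- **Squareness, the least certain check:** the fitted yaw was -0.013 to -0.028 rad against a limit of 0.035, taken with the fingers hiding part of the near edge. I counted this as square because a stalled push between the two supports should hold the module against both. I could not measure the contact at each stop separately.
- **Cameras:** the two disagreed by 2–4 mm, so I used side-camera positions relative to the jig. The arm blocked the top view at the end.
- **Bystanders:** I kept the arm away from them but did not re-measure their positions.

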